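Snap the cover onto the rocker's sample holder and keep it pressed

TASK

Pick up the white snap cover by its rib, gently because its plastic is thin (grip it with no more than about 40 N), and press it straight down onto the sample holder on the rocker until both end catches click over it and the push suddenly eases, without ever pushing harder than about 40 N. Then keep pressing it lightly, with about 7 N, down onto the sprung sample cassette and finish while still pressing: do not let go of the push at the end. Leave everything else on the bench where it is.

Things in the scene. Friction and masses are not known exactly. Their poses are not given: they have to be found in the camera images.
- cover: Loose white plastic snap cover on the green bench mat, right way up, 0.08 kg. Plate 96 x 64 x 6 mm (x, y, z). A round snap bead, 6 mm thick, sticks out of the middle of each short end (tips at x = +-53 mm, axis 3 mm above the underside). Origin: middle of the underside; x along the long side, z up. Either way round fits.
- rib_top (a point): Middle of the top of the cover's grip rib, 42 mm above the cover's underside. The rib stands upright on the middle of the plate: 50 mm long (cover's x), 14 mm thick (cover's y), 36 mm tall above the plate.
- holder: Grey sample holder fixed on the rocker's platform, 160 x 96 mm. Origin: middle of its underside; x along its long side (the cover's long side goes along it), z up. Upright guides round the cover's place, 1.5 mm clear of its plate all round, flare outwards from 42 to 50 mm above the origin and catch a cover up to about 5 mm off.
- click (a point): Point 32 mm above the holder's origin. A cover pushed straight down meets the two spring catches when its underside is about 6 mm above this point; the push rises to about 8 to 15 N and suddenly falls to almost nothing (click) as the underside passes it. 6 mm below it the cover is latched and its underside meets the sprung cassette.
- rocker: The bench rocker (switched off, level, fixed): body 225 x 195 mm, dark-matted steel platform 240 x 200 mm, the mat's top 100 mm above the bench; steel lips along the two long edges (y) rise to 118 mm. Origin: under its centre at bench height; the panel with the screen and knobs faces +x.
- cassette (a joint): How far the clear sample cassette with its 12 wells (86 x 56 mm, in the middle of the holder, top 26 mm above the holder's origin at rest) is pushed down on its springs, in m: 0 at rest, 0.006 at its hard stop. It takes about 1.8 N to start and 1.5 N more per mm, 10.8 N at the stop.
- catch_a (a joint): Steel spring catch at the +x end of the holder (nose 8 mm thick, 24 mm long along y, axis 35 mm above the holder's origin, bulging 3 mm over the cover's bead): 0 closed (latching position), up to 0.006 m pushed outwards. About 3.6 N to start, 0.4 N more per mm.
- catch_b (a joint): The same catch at the -x end of the holder.
- jar: Bystander: glass jar, 60 mm across, 100 mm tall, standing on the mat; origin at the centre of its underside.
- bottle: Bystander: reagent bottle with a blue cap, 74 mm across, 170 mm tall; origin at the centre of its underside.
- beaker: Bystander: white ceramic cup, 56 mm across, 75 mm tall; origin at the centre of its underside.
- vial: Bystander: small capped vial, 22 mm across, 45 mm tall; origin at the centre of its underside.
- flat_lid: Bystander: plain flat white lid without a rib, 90 x 65 x 6 mm; origin at the centre of its underside.
- pipette: Bystander: hand pipette lying along its x, 300 mm long (x from -0.133 to 0.170 m), 24 mm thick; origin underneath, near the middle.
- pot: Bystander: sample pot with a yellow cap, 40 mm across, 75 mm tall; origin at the centre of its underside.
Mind the look-alikes: they are no part of the job. Leave any turquoise look-alike of the cover alone.

How it is judged:
By the outcome, as a careful person would: the job done as asked, in the order asked, and still so for the second after the job is handed in, while the arm keeps its last pose, push and grip.
It also fails if it takes over 53 s, if anything falls off the work surface, if the arm or the gripper's body presses on something with over 40 N, if the wrist force passes 120 N, or if a joint passes its speed limit or range.

ROBOT

A 6-joint arm with a two-finger parallel gripper is mounted at the origin on the work surface. World frame = base frame: x ahead of the robot, y to its left, z up, the work surface at z = 0. Lengths are in mm, angles in degrees, forces in N, time in s.
With the tool pointing down it reaches from about 375 to 900 mm from the base axis. Payload 3.1 kg.
Tool frame: the origin (TCP) lies midway between the tips of the shut fingers; the grasp point (between the pads) lies ctrl.grip_point_offset behind it (ctrl.grip_point_offset is the distance from the TCP to the grasp point, in mm); z points along the fingers, y is the line along which they close (so a half turn about z gives the same grasp; the last joint's range is limited). The gripper opens to 87 mm and grips with 3 to 60 N. Pads are 19 mm wide; open, the fingers measure 117 mm over their backs; the gripper's body (75 mm by 190 mm) begins 51 mm behind the grasp point.
Start: joints at [63.684, 30.224, 82.088, -0, 67.689, -10.227], TCP at [173.162, 600.509, 222.548] pointing down, gripper open.
Joint ranges: [-176.69, 176.69], [-43.24, 126.21], [12.49, 139.97], [-82, 262], [0, 151.66], [-163.58, 163.58]. Speed limits (degrees/s): [159.86, 159.86, 180, 180, 180, 180].

INTERFACE

Orientations are given as [roll, pitch, yaw] about the fixed x, y, z axes, in that order (R = Rz(yaw) Ry(pitch) Rx(roll)).
In Python, from rig import ctrl gives the robot as it stands. Calls block until the motion is done:
- ctrl.move_ptp(position, orientation): joint-space move of the TCP to a pose.
- ctrl.line_to(position, v=150, rotation=None, until_force=None): straight line of the TCP; rotation=None keeps the orientation; v is the mean speed in mm/s. With until_force (N) it stops when the force on the tool has changed by that much, and returns True; else False.
- ctrl.set_joints(angles): joint-space move.
- ctrl.gripper_to(opening, strength=None): opening from 0.0 (shut) to 1.0 (fully open); strength is the grip in N (None keeps the last); returns when the fingers have stopped.
- ctrl.pause(seconds).
- ctrl.solve_ik(position, orientation): joint angles nearest the present ones, or None.
- ctrl.grab_frame(name): name is "scene" or "top"; returns the picture (480x640x3 uint8, red, green, blue); there is no depth.
- ctrl.camera_info(name): a dict with "fx", "fy", "cx", "cy" (pixels), "R" (3x3) and "t" (3): a world point X has camera coordinates R X + t. Camera axes: x right, y down, z forward; pixel columns grow to the right and rows downward; lengths in mm; the calibration is good to about 2 mm. A picture is of the moment at which its call begins. camera_info takes no time and is no camera call.
A pose or a line that the arm cannot do raises ctrl.MotionError and nothing moves.
- ctrl.job_done(): hands the job in; it is judged then, once.
Trained networks look in the newest picture that a camera, given by its name, has taken for a name from the list of things; names that differ only in an ending like _2 or _b are one class to them, and where a whole thing is asked for, a point or a joint stands for the part that bears it (a point fixed in the world has none). Each returns a list of dicts, best first, with "conf" (0 to 1); they miss things now and then, are a little off and sometimes report something else, mostly with a low value. They report only what shows in the picture. A call takes as long as a camera call. They do not tell look-alikes from the thing itself.
- ctrl.cut_out(camera, target): "region" (480x640 bool, what is visible of it) and "bbox" ([left, top, width, height] in pixels, round what is visible of it).
Readings, each from a call of its own:
- ctrl.current_t(): time.
- ctrl.current_qpos(): joint angles.
- ctrl.current_qd(): joint speeds.
- ctrl.current_tau(): joint torques, N m.
- ctrl.current_position(): TCP position.
- ctrl.current_ee_rot(): TCP orientation.
- ctrl.current_ft_force(): force on the tool from outside, world axes, zero at the start.
- ctrl.current_wrist_torque(): the same for the moment, N m.
- ctrl.current_gripper_width(): opening from 0.0 (shut) to 1.0 (fully open).
- ctrl.current_gripper_force(): force on a finger pad.
Only numpy, scipy, OpenCV 4.12 (cv2) and the standard library are available. Lean on these libraries where they do the work, as an engineer would, in place of code of your own. Each camera call takes 0.05 s, during which the arm holds its last target. There are 200 camera calls.

## Working session

There is one attempt and no reset: what is moved stays moved. The work goes in short steps, each a Python script; the robot and the scene stay as the last script left them, time stands still between calls to the robot, and variables do not carry over. Pictures are saved under pics/ and viewed, at most 10 in all, crops included, and the job is handed in when it is done.

```bash
mkdir -p pics; ls; python3 - <<'E'
from rig import ctrl
import cv2, numpy as np
for n in("scene","top"):
    im=ctrl.grab_frame(n); cv2.imwrite(f"pics/{n}0.png",im[:,:,::-1])
    c=ctrl.camera_info(n); R=np.array(c["R"]);t=np.array(c["t"]); print(n,c["fx"],c["cx"],c["cy"],(-R.T@t).round(),R.round(3).tolist())
    for k in("cover","holder","rocker"):
        print(k,[(round(d["conf"],2),d["bbox"]) for d in ctrl.cut_out(n,k)])
print(ctrl.grip_point_offset,ctrl.current_t(),ctrl.current_ee_rot(),ctrl.current_ft_force())
E
```

```text
pics
scene 452.6195126248456 323.30786073903647 244.37817602803372 [1324. -170.  705.] [[0.204, 0.979, -0.008], [0.582, -0.128, -0.803], [-0.787, 0.159, -0.596]]
cover [(0.96, [185.9, 282.6, 41.2, 37.6]), (0.93, [222.3, 240.7, 34.7, 29.9])]
holder [(0.77, [376.2, 209.2, 78.4, 63.2])]
rocker [(0.89, [347.8, 205.6, 134.5, 105.0])]
top 563.174155744039 321.53379437380516 225.32405883758884 [ 280.   10. 1399.] [[-0.024, -1.0, 0.001], [-0.982, 0.024, -0.188], [0.188, -0.006, -0.982]]
cover [(0.84, [420.1, 203.6, 32.8, 45.9]), (0.66, [384.3, 259.9, 36.8, 43.1])]
holder [(0.57, [216.0, 176.7, 57.0, 72.8]), (0.35, [361.2, 138.4, 24.8, 35.5])]
rocker [(0.72, [201.3, 159.0, 91.2, 108.6])]
18.700000000000003 0.4 [-1.79979578e+02 -5.35652790e-03  1.63910288e+02] [ 0.4040161   0.30822289 -0.00289006]
```

View pics/scene0.png

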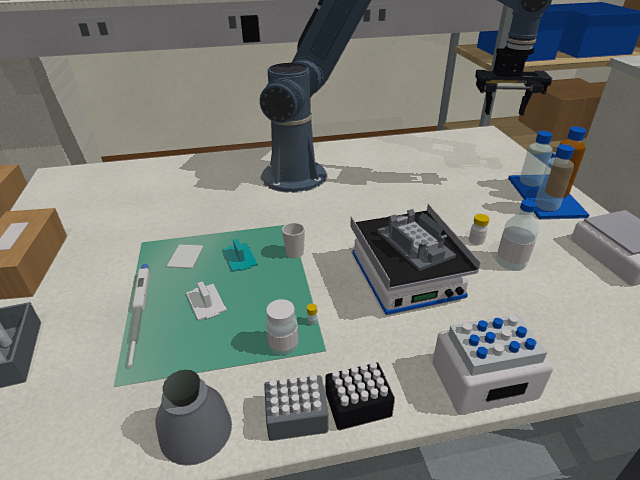

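View pics/top0.png

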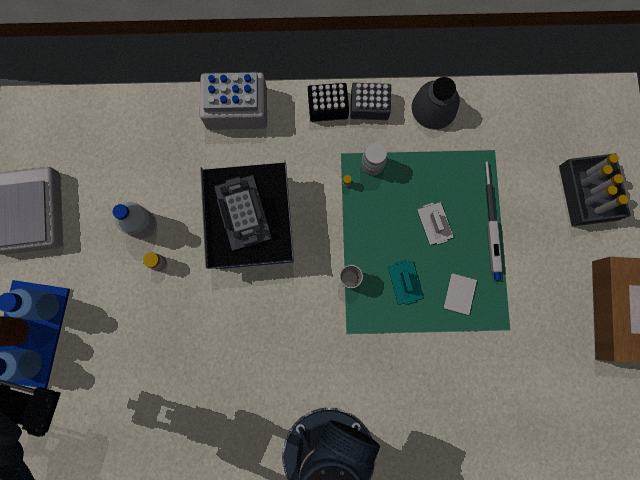

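```bash
cat > h.py <<'E'
from rig import ctrl
import cv2, numpy as np
from scipy.optimize import minimize
def proj(n,X):
    c=ctrl.camera_info(n); p=np.asarray(X,float)@np.array(c["R"]).T+np.array(c["t"])
    return np.c_[c["fx"]*p[:,0]/p[:,2]+c["cx"],c["fy"]*p[:,1]/p[:,2]+c["cy"]]
def box(x0,x1,y0,y1,z0,z1): return np.array([[x,y,z] for x in(x0,x1) for y in(y0,y1) for z in(z0,z1)],float)
def place(P,x,y,yaw,z):
    a=np.radians(yaw);R=np.array([[np.cos(a),-np.sin(a),0],[np.sin(a),np.cos(a),0],[0,0,1]])
    return P@R.T+[x,y,z]
COVER=[box(-48,48,-32,32,0,6),box(-25,25,-7,7,6,42),box(-53,53,-3,3,0,6)]
CASS=[box(-43,43,-28,28,20,26)]
HOLD=[box(-80,80,-48,48,0,8)]
def render(n,parts,x,y,yaw,z,S=8):
    m=np.zeros((480*1,640*1),np.uint8)
    q=[cv2.convexHull(((proj(n,place(P,x,y,yaw,z)))).astype(np.float32)) for P in parts]
    a=np.vstack([k[:,0] for k in q]); o=np.floor(a.min(0))-12; w,h=(np.ceil(a.max(0))+12-o).astype(int)
    b=np.zeros((h*S,w*S),np.uint8)
    for k in q: cv2.fillPoly(b,[np.round((k+0.5-o)*S).astype(np.int32)],1)
    return cv2.resize(b.astype(np.float32),(w,h),interpolation=cv2.INTER_AREA),o.astype(int)
def cost(p,parts,z,masks):
    e=0
    for n,M in masks.items():
        r,o=render(n,parts,p[0],p[1],p[2],z); M=M.astype(np.float32)
        s=M[o[1]:o[1]+r.shape[0],o[0]:o[0]+r.shape[1]]
        e+=(np.abs(r-s).sum()+M.sum()-s.sum())/M.sum()
    return e
def fit(parts,z,masks,p0):
    return minimize(cost,p0,(parts,z,masks),method="Nelder-Mead",options=dict(initial_simplex=np.array(p0)+np.array([[0,0,0],[10,0,0],[0,10,0],[0,0,10]]),xatol=.05))
def ray(n,u,v,z):
    c=ctrl.camera_info(n);R=np.array(c["R"]);o=-R.T@np.array(c["t"])
    d=R.T@np.array([(u-c["cx"])/c["fx"],(v-c["cy"])/c["fy"],1]); return (o+d*(z-o[2])/d[2])[:2]
E
python3 - <<'E'
from h import *
ctrl.grab_frame("scene");ctrl.grab_frame("top")
C={n:ctrl.cut_out(n,"cover") for n in("scene","top")}
mc={}
for n,cx in(("scene",206),("top",436)):
    d=min(C[n],key=lambda d:abs(d["bbox"][0]+d["bbox"][2]/2-cx)); mc[n]=d["region"]
x,y=ray("top",436,224,10); 
def best(parts,z,m,x,y): return min((fit(parts,z,m,[x,y,a]) for a in(0,30,60,90,120,150)),key=lambda r:r.fun)
for m in(mc,{"top":mc["top"]},{"scene":mc["scene"]}):
    r=best(COVER,1,m,x,y);print("cover",r.x.round(1),round(r.fun,2))
pc=r
mh={}
for n in("scene","top"):
    for k in("cassette","holder","catch_a","catch_b"):
        D=ctrl.cut_out(n,k)
        for d in D:
            v,u=np.nonzero(d["region"]);print(n,k,round(d["conf"],2),d["bbox"],len(u),u.mean().round(1),v.mean().round(1))
        if k=="cassette" and D: mh[n]=D[0]["region"]
x,y=ray("top",243,212,126)
for m in(mh,*[{k:v} for k,v in mh.items()]):
    r=best(CASS,100,m,x,y);print("cass",list(m),r.x.round(1),round(r.fun,2))
E
python3 - <<'E'
import cv2,numpy as np
s=cv2.imread("pics/scene0.png");t=cv2.imread("pics/top0.png")
a=cv2.resize(s[195:295,350:470],(480,400),interpolation=3) ; b=cv2.resize(t[165:265,200:280],(320,400),interpolation=3)
cv2.imwrite("pics/z1.png",np.hstack([a,b]))
E
```

```text
Traceback (most recent call last):
  File "h.py", line 29, in fit
    return minimize(cost,p0,(parts,z,masks),method="Nelder-Mead",options=dict(initial_simplex=np.array(p0)+np.array([[0,0,0],[10,0,0],[0,10,0],[0,0,10]]),xatol=.05))
  File "h.py", line 24, in cost
    r,o=render(n,parts,p[0],p[1],p[2],z); M=M.astype(np.float32)
        ~~~~~~^^^^^^^^^^^^^^^^^^^^^^^^^^
  File "h.py", line 16, in render
    q=[cv2.convexHull(((proj(n,place(P,x,y,yaw,z)))).astype(np.float32)) for P in parts]
                        ~~~~^^^^^^^^^^^^^^^^^^^^^^
  File "h.py", line 5, in proj
    c=ctrl.camera_info(n); p=np.asarray(X,float)@np.array(c["R"]).T+np.array(c["t"])
ValueError: time passes only in moves, steps and waits
```

View pics/z1.png

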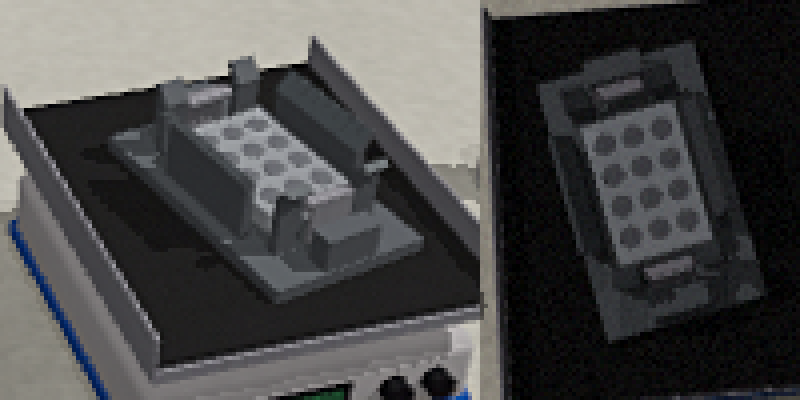

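```bash
sed -i 's/^def proj/CI={n:ctrl.camera_info(n) for n in("scene","top")}\ndef proj/; s/c=ctrl.camera_info(n)/c=CI[n]/' h.py
cat > m.py <<'E'
from h import *
ctrl.grab_frame("scene");ctrl.grab_frame("top")
C={n:ctrl.cut_out(n,"cover") for n in("scene","top")}
mc={}
for n,cx in(("scene",206),("top",436)):
    d=min(C[n],key=lambda d:abs(d["bbox"][0]+d["bbox"][2]/2-cx)); mc[n]=d["region"]
H=[(n,k,d) for n in("scene","top") for k in("cassette","holder","catch_a") for d in ctrl.cut_out(n,k)]
print(ctrl.current_t())
x,y=ray("top",436,224,10)
def best(parts,z,m,x,y): return min((fit(parts,z,m,[x,y,a]) for a in(0,30,60,90,120,150)),key=lambda r:r.fun)
for m in(mc,{"top":mc["top"]},{"scene":mc["scene"]}):
    r=best(COVER,1,m,x,y);print("cover",list(m),r.x.round(1),round(r.fun,2))
mh={}
for n,k,d in H:
    v,u=np.nonzero(d["region"]);print(n,k,round(d["conf"],2),d["bbox"],len(u),u.mean().round(1),v.mean().round(1))
    if k=="cassette" and n not in mh: mh[n]=d["region"]
x,y=ray("top",243,212,126)
for m in(mh,*[{k:v} for k,v in mh.items()]):
    r=best(CASS,100,m,x,y);print("cass",list(m),r.x.round(1),round(r.fun,2))
# top view, wells/corners from the enlarged picture (4x, offset 200,165): cassette top corners at z=126
q=np.array([[580,127],[675,100],[712,247],[612,270]])
for u,v in q: print(ray("top",200+(u-480)/4-.4,165+v/4-.4,126).round(1))
# noses, z ~139
for u,v in((617,89),(669,270)): print("nose",ray("top",200+(u-480)/4-.4,165+v/4-.4,138).round(1))
E
python3 m.py
```

```text
1.1
cover ['scene', 'top'] [ 547.9 -283.6   16.2] 0.2
cover ['top'] [ 547.  -284.4   15.4] 0.09
cover ['scene'] [ 550.  -282.7  195.8] 0.09
scene cassette 0.76 [399.9, 222.5, 36.4, 30.9] 435 416.5 234.2
scene cassette 0.66 [127.3, 267.5, 22.2, 99.6] 776 138.9 304.8
scene holder 0.94 [376.5, 208.7, 76.7, 61.5] 2676 416.7 239.4
scene holder 0.16 [305.4, 302.2, 13.4, 21.5] 193 312.0 313.8
scene catch_a 0.46 [397.3, 216.7, 9.4, 9.5] 55 401.0 221.0
top cassette 0.77 [225.0, 190.3, 33.9, 38.5] 885 241.2 211.0
top holder 0.74 [216.9, 177.6, 54.2, 70.5] 2848 242.2 212.3
top catch_a 0.42 [228.3, 185.6, 12.0, 6.6] 50 234.5 187.5
cass ['scene', 'top'] [563.2 188.5 195.3] 0.67
cass ['scene'] [563.  195.4   4.1] 0.58
cass ['top'] [563.6 187.6 195.3] 0.05
[598.2 225.9]
[613.1 170.8]
[525.4 149.5]
[513.3 206.9]
nose [617.3 202.7]
nose [510.3 172.6]
```

```bash
python3 - <<'E'
from h import *
X,Y,A=548.4,-283.5,15.6
ctrl.move_ptp([X,Y,120],[180,0,A])
ctrl.gripper_to(0.6)
print(ctrl.line_to([X,Y,30],v=100),ctrl.line_to([X,Y,13],v=40,until_force=6))
print(ctrl.current_position(),ctrl.current_ee_rot(),ctrl.current_ft_force())
ctrl.gripper_to(0.0,35)
print("grip",ctrl.current_gripper_width()*87,ctrl.current_gripper_force(),ctrl.current_ft_force())
ctrl.line_to([X,Y,60],v=60)
ctrl.line_to([X,Y,230],v=150)
print(ctrl.current_gripper_width()*87,ctrl.current_gripper_force(),ctrl.current_ft_force(),ctrl.current_t())
im=ctrl.grab_frame("scene");cv2.imwrite("pics/s2.png",cv2.resize(im[130:330,120:360,::-1],(720,600)))
E
```

```text
False False
[ 548.25703854 -283.4127498    12.70095532] [-1.79975948e+02  1.87694669e-02  1.55991842e+01] [0.44148121 0.25101008 0.30200978]
grip 13.733868378435446 34.99996860511601 [-0.17371537  0.30663436  0.26212762]
13.543917320512229 34.99980367720127 [-0.45318463 -0.24341259 -1.21798085] 9.9167
```

View pics/s2.png

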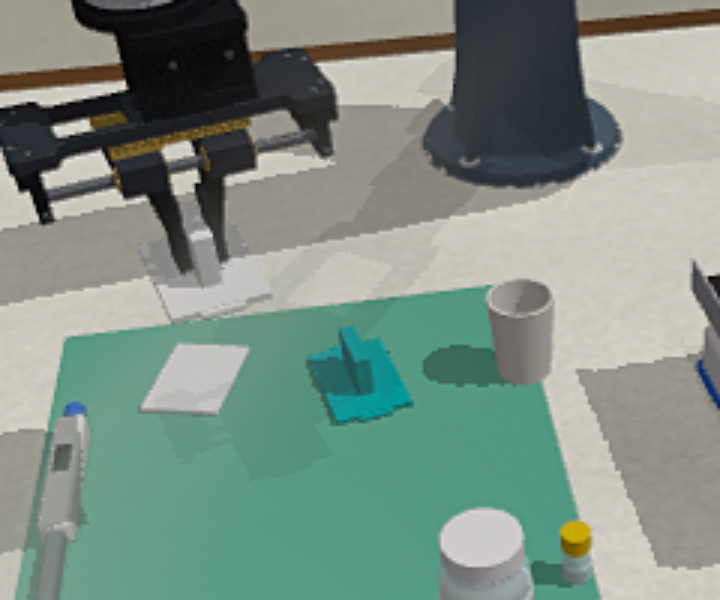

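```bash
python3 - <<'E'
from h import *
X,Y,A=564,188,15.5
ctrl.move_ptp([X,Y,230],[180,0,A])
ctrl.line_to([X,Y,178],v=100)
p=np.array(ctrl.current_position());print(p,ctrl.current_ee_rot(),ctrl.current_ft_force(),ctrl.current_t())
im=ctrl.grab_frame("scene")
D=ctrl.cut_out("scene","cover")
for d in D: print(round(d["conf"],2),d["bbox"])
d=min(D,key=lambda d:abs(d["bbox"][0]+d["bbox"][2]/2-415))
for pts in([0],[0,2]):
  r=fit([COVER[i] for i in pts],p[2]-12,{"scene":d["region"]},[X,Y,A]);print("cover scene fit",r.x.round(1),round(r.fun,2))
ctrl.grab_frame("top");D=ctrl.cut_out("top","cover")
for d in D: print("top",round(d["conf"],2),d["bbox"])
# holder base corners
for z in (100,108):
    print(z,(proj("scene",place(box(-80,80,-48,48,0,0)[::2],X,Y,A,z))).round(1).tolist())
print("seen",[[350+u/4-.4,195+v/4-.4] for u,v in((278,300),(423,240),(110,135))])
def draw(im,X,Y,A,z):
    for P,zz in((box(-80,80,-48,48,0,0)[::2],100),(box(-48,48,-32,32,0,0)[::2],z)):
        q=place(P,X,Y,A,zz)[[0,1,3,2]]
        cv2.polylines(im,[np.round(((proj("scene",q)-[350,150]+.5)*5)*16).astype(int)],True,(0,0,255),1,cv2.LINE_AA,4)
im=cv2.resize(im[150:270,350:490,::-1],(700,600),interpolation=3);draw(im,X,Y,A,p[2]-12)
cv2.imwrite("pics/s3.png",im)
E
```

```text
[564.51519649 187.78301594 178.19994911] [ 1.79995266e+02 -3.62928283e-02  1.54732403e+01] [ 0.50031796 -0.96260241 -0.43400803] 12.3583
0.84 [393.5, 203.2, 47.9, 30.9]
0.67 [224.0, 241.0, 35.7, 29.3]
cover scene fit [564.1 190.4  13. ] 0.27
cover scene fit [564.2 190.7  12.6] 0.27
top 0.96 [386.6, 264.7, 37.2, 37.6]
top 0.45 [251.3, 213.4, 8.5, 14.0]
100 [[375.4, 231.0], [409.1, 220.3], [417.0, 269.9], [453.2, 256.6]]
108 [[375.6, 228.2], [409.5, 217.6], [417.5, 267.0], [453.9, 253.7]]
seen [[419.1, 269.6], [455.35, 254.6], [377.1, 228.35]]
```

View pics/s3.png

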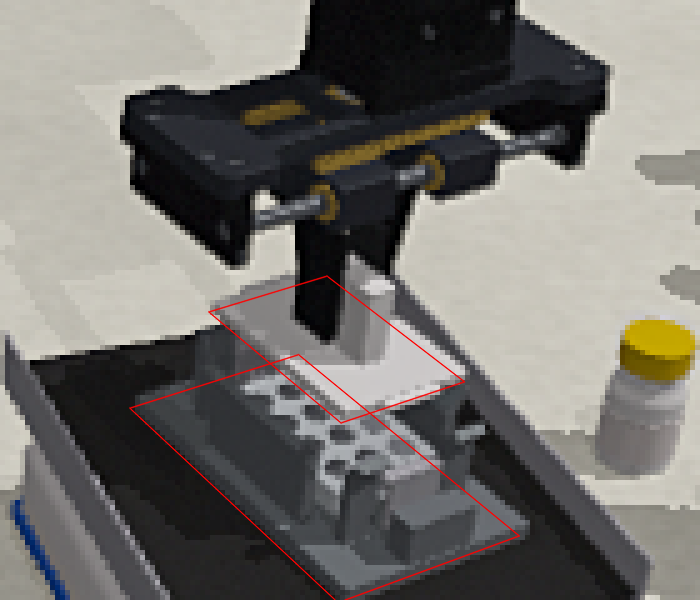

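```bash
python3 - <<'E'
from h import *
p=np.array(ctrl.current_position())
out=[]
for n,o in(("scene",(372,185)),("top",(205,170))):
    im=ctrl.grab_frame(n); s=np.ascontiguousarray(cv2.resize(im[o[1]:o[1]+100,o[0]:o[0]+66,::-1],(396,600),interpolation=2))
    s=cv2.convertScaleAbs(s,alpha=1.5)
    def pl(P,x,y,z,c):
        q=place(np.array(P,float),x,y,15.5,z)
        cv2.polylines(s,[np.round((proj(n,q)-o+.5)*6*16).astype(int)],True,c,1,cv2.LINE_AA,4)
    R=lambda a,b:[[-a,-b,0],[a,-b,0],[a,b,0],[-a,b,0]]
    for y,c in((188,(0,0,255)),(191,(0,255,0))):
        pl(R(80,48),564,y,100,c)
    pl(R(43,28),564,188,126,(0,0,255))
    pl(R(48,32),p[0],p[1],p[2]-12,(255,255,0)); pl(R(53,3),p[0],p[1],p[2]-9,(255,255,0))
    out.append(s)
cv2.imwrite("pics/z4.png",np.hstack(out))
E
```

```text
(no output)
```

View pics/z4.png

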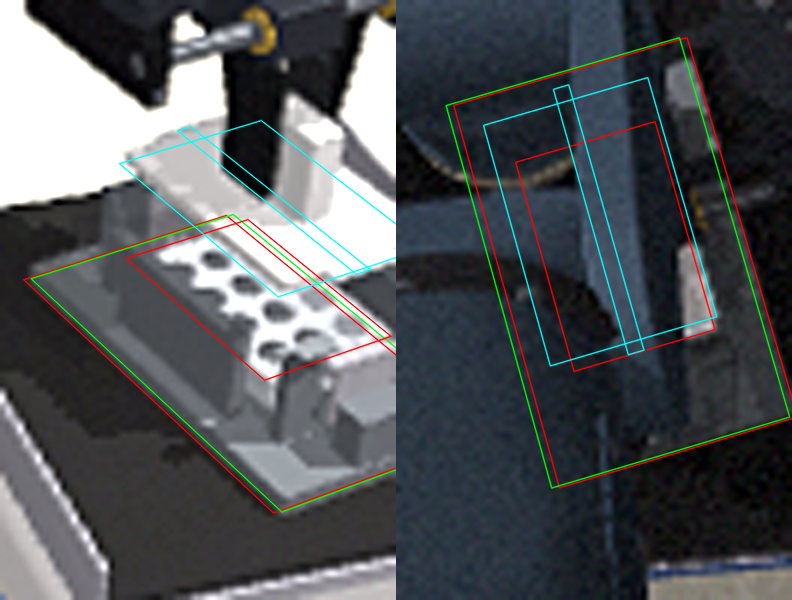

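```bash
python3 - <<'E'
from h import *
X,Y=564.0,188.4
ctrl.line_to([X,Y,170],v=60); ctrl.pause(.2)
f0=np.mean([ctrl.current_ft_force() for _ in range(3)],0);print("f0",f0)
hit=ctrl.line_to([X,Y,152],v=30,until_force=8);print("hit",hit,ctrl.current_position())
z=ctrl.current_position()[2]; pk=0
while not hit and z>137:
    z-=1; ctrl.line_to([X,Y,z],v=15)
    f=np.array(ctrl.current_ft_force())-f0; p=ctrl.current_position()
    print(round(z,1),np.round(p,1),f.round(1),round(ctrl.current_gripper_width()*87,2)); pk=max(pk,f[2])
    if f[2]>25 or np.hypot(*f[:2])>15: print("STOP");break
print(ctrl.current_t(),ctrl.current_gripper_force())
E
```

```text
f0 [-0.62664414 -0.08722162 -0.69522182]
hit False [564.83763911 188.52115434 151.93819566]
150.9 [564.8 188.5 151.3] [ 4.1  1.3 -0.5] 13.38
149.9 [564.8 188.5 150.3] [4.3 0.6 1.8] 13.56
148.9 [565.  188.5 149.7] [5.5 1.2 5. ] 13.35
147.9 [565.  188.6 148.8] [4.3 2.4 6.2] 13.86
146.9 [564.9 188.5 147.9] [4.8 0.7 6.9] 13.53
145.9 [564.5 188.4 146.7] [4.5 2.3 6.2] 13.95
144.9 [564.4 188.4 145.4] [6.3 0.9 5.9] 13.72
143.9 [564.4 188.5 143.8] [5.4 2.2 2.5] 13.94
142.9 [564.4 188.5 142.4] [6.5 1.3 1.8] 13.92
141.9 [564.4 188.5 141.1] [6.8 1.6 0.5] 13.5
140.9 [564.4 188.5 139.8] [ 7.8  1.2 -1.2] 13.96
139.9 [564.3 188.5 138.4] [ 6.5  2.7 -3.4] 13.84
138.9 [564.2 188.5 137.5] [ 6.6  1.4 -2.6] 13.56
137.9 [564.3 188.5 137. ] [ 6.8  1.4 -0.5] 13.89
136.9 [564.4 188.5 136.5] [6.2 2.2 2.2] 13.79
17.6417 35.00020665116608
```

```bash
python3 - <<'E'
from h import *
f0=np.array([-.63,-.09,-.70])
def rd(k=5):
    a=[]
    for _ in range(k): ctrl.pause(.04); a.append(ctrl.current_ft_force())
    return np.mean(a,0)-f0
X,Y,z=564.0,188.4,136.9
for X in(564.6,565.2):
    ctrl.line_to([X,Y,z],v=10); f=rd();print(X,np.round(ctrl.current_position(),2),f.round(1))
for i in range(12):
    if f[2]>6.6 or z<131.5: break
    z-=min(1,max(.2,(7-f[2])/2.5)); ctrl.line_to([X,Y,z],v=10); f=rd()
    print(round(z,2),np.round(ctrl.current_position(),2),f.round(1))
im=ctrl.grab_frame("scene")
cv2.imwrite("pics/s5.png",cv2.convertScaleAbs(cv2.resize(im[185:285,365:485,::-1],(720,600),interpolation=2),alpha=1.2))
print(ctrl.current_t(),ctrl.current_gripper_force())
E
```

```text
564.6 [564.37 188.54 136.53] [5.3 2.3 1.1]
565.2 [564.43 188.47 136.72] [2.9 2.6 1.7]
135.9 [564.48 188.34 135.86] [0.2 2.2 4. ]
134.9 [564.55 188.31 134.82] [-1.5  1.8  6.1]
134.56 [564.56 188.28 134.5 ] [-2.1  1.8  6.1]
134.19 [564.56 188.34 134.21] [-2.   1.9  6.4]
133.94 [564.54 188.31 134.03] [-2.1  1.2  6.7]
20.9 35.00119929201901
```

View pics/s5.png

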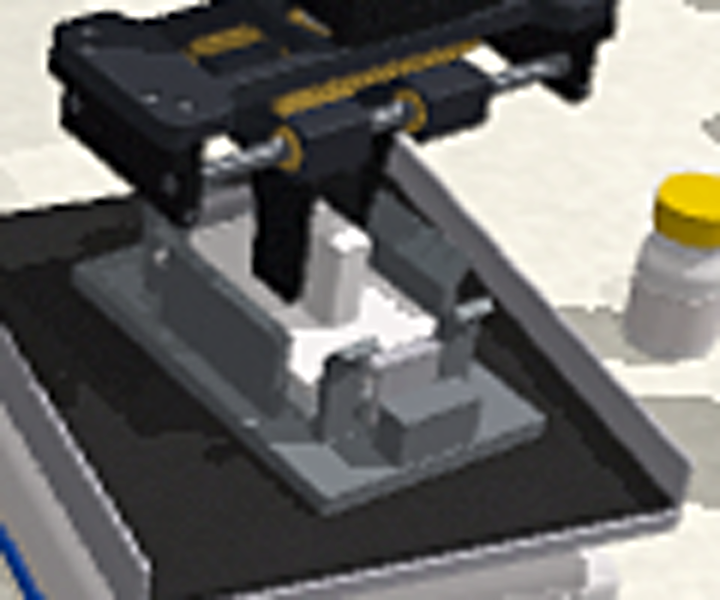

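```bash
python3 - <<'E'
from h import *
p=np.array(ctrl.current_position()); im=ctrl.grab_frame("scene"); o=(365,185)
s=cv2.convertScaleAbs(cv2.resize(im[185:285,365:485,::-1],(720,600),interpolation=2),alpha=.9)
for P,z in(([[-48,-32,0],[48,-32,0],[48,32,0],[-48,32,0]],p[2]-6),([[-25,-7,0],[25,-7,0],[25,7,0],[-25,7,0]],p[2]+30)):
    q=proj("scene",place(np.array(P,float),p[0],p[1],15.5,z))+[1.3,-1]
    cv2.polylines(s,[np.round((q-o+.5)*96).astype(int)],True,(0,0,255),1,cv2.LINE_AA,4)
cv2.imwrite("pics/s6.png",s)
ctrl.pause(.3);print(ctrl.current_ee_rot(),ctrl.current_wrist_torque(),np.array(ctrl.current_ft_force())+[.63,.09,.7],ctrl.current_t())
E
```

```text
[-1.79993662e+02  8.06012423e-02  1.55044204e+01] [0.185867   0.58415945 0.03599709] [-2.70048768  1.54043601  6.67946001] 21.25
```

View pics/s6.png

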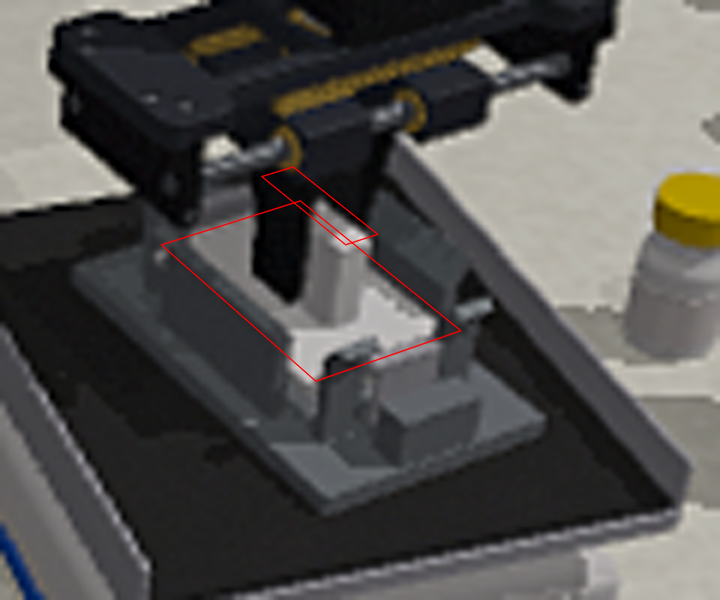

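```bash
python3 -c "
from rig import ctrl
print(ctrl.current_ft_force());print(ctrl.job_done())"
```

```text
[-3.33048768  1.45043601  5.97946001]
the job is handed in; nothing more can be done
None
```

The cover is pressed onto the holder and I handed the job in while still pushing at about 6.7 N, at 21 s. The push built to about 7 N, a little under the expected 8–15 N (I sampled it once per mm), then fell away sharply at the click. The cover sits level at the depth expected if both catches are latched, though I didn't check each catch on its own. The grip was 35 N and I moved nothing else on the bench.

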